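Reset the brake adjuster of a dish turntable

TASK

Readjust the brake of the dish turntable: first press its small spring pedal all the way down to its stop and let it come up again, which centres the brake shoe. Then turn the upright thumbscrew clockwise (seen from above) until it seats, back it off a quarter turn, and finish like that, with the gripper still holding the thumbscrew. Leave the dish on the turntable and the things beside it where they are.

Things in the scene. Friction and masses are not known exactly. Their poses are not given: they have to be found in the camera images.
- turntable: grey base plate 120 x 240 x 12 mm fixed to the desk, origin at its underside's centre, z up. On its +y half a round aluminium platter (112 mm across, top 38 mm up) with a petri dish (top 52 mm up), on its -y half a block-shaped brake housing (44 x 40 mm, top 40 mm up) with the thumbscrew upright on it. The pedal sticks out over the -x edge, nearest the robot.
- pedal (a joint): the spring pedal's hinge, rad: 0 up at rest, grows as the pedal goes down, 0.30 at its stop. The hinge pin lies along the base's y, 29 mm above the desk, 55 mm behind (+x of) the pad's centre. The spring takes about 4 N on the pad to start and about 8 N at the stop; let go, it comes up by itself.
- pedal_pad (a point): the centre of the top of the pedal's ribbed dark rubber pad, 32 x 38 mm, 36 mm above the desk at rest and about 20 mm at the stop (it moves down some 16 mm); x points from pad to hinge, z out of the pad
- thumbscrew (a joint): how far the thumbscrew is turned in, rad: grows clockwise seen from above; it seats against a hard end at 4.0 and starts between 1.2 and 2.2 rad short of that. Stiff to turn (about 0.1 N m), stays where it is left; it does not rise or sink as it turns.
- thumbscrew_grip (a point): the point to grip, on the upright screw's axis, 76 mm above the desk. The steel thumb head is a flat upright bar 36 mm long, 11 mm thick and 27 mm tall, from 61 to 88 mm above the desk; the point turns with it, x along the bar's length, y across its thickness, z up. Below it are a collar (18 mm across, 57 to 61 mm up) and a thin shank.
- dish: the round petri dish, 63 mm across and 14 mm high, lying loose on the platter; origin at the centre of its underside
- vial: a small glass vial, 21 mm across and 55 mm high, standing loose beside the turntable on the platter's side; origin at the centre of its underside
- bottle: a small brown bottle with a black cap, 32 mm across and 68 mm high, standing loose beside the turntable on the platter's side; origin at the centre of its underside
- pen: a marker pen, 135 x 15 x 17 mm, lying loose on the desk in front of the thumbscrew's half of the turntable; origin at the middle of its underside, x along its length

How it is judged:
By the outcome, as a careful person would: the job done as asked, in the order asked, and still so for the second after the job is handed in, while the arm keeps its last pose, push and grip.
It also fails if it takes over 61 s, if anything falls off the work surface, if the arm or the gripper's body presses on something with over 40 N, if the wrist force passes 120 N, or if a joint passes its speed limit or range.

ROBOT

A 6-joint arm with a two-finger parallel gripper is mounted at the origin on a cart in front of the work surface, level with it; the furniture and walls round the work are solid. World frame = base frame: x ahead of the robot, y to its left, z up, the work surface at z = 0. Lengths are in mm, angles in rad, forces in N, time in s.
With the tool pointing down it reaches from about 400 to 925 mm from the base axis. Payload 12.5 kg.
Tool frame: the origin (TCP) lies between the finger pads, 19 mm behind the fingertips; this is the grasp point; z points along the fingers, y is the line along which they close (so a half turn about z gives the same grasp; the last joint's range is limited). The gripper opens to 95 mm and grips with 3 to 60 N. Pads are 20 mm wide; open, the fingers measure 119 mm over their backs; the gripper's body (75 mm by 180 mm) begins 59 mm behind the grasp point.
Start: joints at [-1.36, 0.491, 1.559, -0, 1.092, -0.106], TCP at [194.727, -593.907, 233.461] pointing down, gripper open.
Joint ranges: [-3.1, 3.1], [-0.84, 2.19], [0.05, 2.79], [-1.13, 4.28], [0.06, 2.93], [-2.69, 2.69]. Speed limits (rad/s): [2.22, 2.22, 2.79, 3.14, 3.14, 3.14].

INTERFACE

Orientations are given as [roll, pitch, yaw] about the fixed x, y, z axes, in that order (R = Rz(yaw) Ry(pitch) Rx(roll)).
In Python, from cell import env gives the robot as it stands. The module is installed in compiled form; this text tells all that it offers.
- The arm moves only by the tool drive_tool, never from a script. Its argument "rows" is a list that holds one entry, the list of rows, each a list of 7 numbers: the shift along the tool's x, y, z scaled (see below), then the turn, a rotation vector about the tool's x, y, z scaled (see below), then the opening, from 0 (shut) to 1 (fully open). In form: [[[tx, ty, tz, ax, ay, az, jaw], ...]]. A call has 1 to 5 rows; each row shifts and turns the commanded pose from where the row before left it, along the tool's axes as they then stand; what a row does not reach is not made up. The controller multiplies each number of a shift by 250 mm and each number of a turn by 180 degrees. A row lasts 1/8 s, in which the tool goes at most 62.5 mm and 10.7 degrees, less where a joint would pass 70% of its speed; a pose out of reach is approached as far as the arm can. A call with a number of a shift or a turn outside -1 to 1 is refused whole. A call with a gripper value outside its range is refused whole. The fingers move at their own pace and stop on an object; the grip force is fixed at half the most. Time passes only in rows, so rows that do not move let the fingers close. It gives the time, the measured TCP pose, the force, the opening and the grip force at its end, in the units of the state.
- env.state(): the state, without advancing time (a new reading comes with each control period).
- env.read_camera(name): name is "side" or "top" or "wrist"; returns a dict with "color" (384x512x3 uint8, blue, green, red), "camera_matrix" (3x3 intrinsics, pixels), "pose" (4x4, takes a point from camera to world coordinates). Camera axes: x right, y up, looking along -z (the intrinsics and any distortion apply to the point x, -y, -z); pixel columns grow to the right and rows downward; lengths in mm; the calibration is good to about 2 mm. A picture is of the moment at which its call begins. There is no depth.
- env.job_done(): hands the job in; it is judged then, once.
Trained networks look in a picture, given as the dict that the camera call returned (one of the last four; its "shot" number tells which), for a name from the list of things; names that differ only in an ending like _2 or _b are one class to them, and where a whole thing is asked for, a point or a joint stands for the part that bears it (a point fixed in the world has none). Each returns a list of dicts, best first, with "score" (0 to 1); they miss things now and then, are a little off and sometimes report something else, mostly with a low value. They report only what shows in the picture. A call takes as long as a camera call.
- env.search_frame(name, picture): "at" ([x, y, z] in mm, in the coordinates of the camera as it stood for that picture, good to about 4 mm: the middle of the surface that is visible of it).
- env.place_of(name, picture): "at" ([x, y, z] in mm, in the coordinates of the camera as it stood for that picture, good to about 4 mm: a listed point, or the origin of a listed thing).
The state is a dict: "t": time; "joints": joint angles; "qvel": joint speeds; "tau": joint torques, N m; "eef_pos": TCP position; "tcp_rot": TCP orientation; "ft_force": force on the tool from outside, world axes, zero at the start; "moment": the same for the moment, N m; "opening": opening from 0.0 (shut) to 1.0 (fully open); "grip_force": force on a finger pad.
Only numpy, scipy, OpenCV 4.12 (cv2) and the standard library are available. Lean on these libraries where they do the work, as an engineer would, in place of code of your own. Each camera call takes 0.05 s, during which the arm holds its last target. There are 200 camera calls.

## Working session

There is one attempt and no reset: what is moved stays moved. The work goes in short steps, Python scripts to look and compute and a tool call to move; the robot and the scene stay as the last step left them, time stands still between calls to the robot, and variables do not carry over. Pictures are saved under pics/ and viewed, at most 10 in all, crops included, and the job is handed in when it is done.

Besides the shell and the picture viewer there is one more tool, called after "Request:" as name(argument=value, ...), one argument or row to a line, values as JSON. drive_tool: Moves the arm, as the interface text tells. Its arguments: {"type":"object","properties":{"rows":{"type":"array","items":{"type":"array","items":{"type":"array","items":{"type":"number","minimum":-1,"maximum":1}}}}},"required":["rows"]}

```bash
mkdir -p pics
cat > h.py <<'E'
from cell import env
import numpy as np, cv2
from scipy.spatial.transform import Rotation as R
def w(pic,p): return (pic["pose"]@np.r_[p,1])[:3]
E
python3 - <<'E'
from h import *
s=env.state(); print({k:np.round(v,3).tolist() for k,v in s.items()})
ims=[]
for c in ["side","top"]:
    p=env.read_camera(c); cv2.imwrite(f"pics/{c}0.png",p["color"])
    print(c,p["pose"].round(2).tolist(),p["camera_matrix"].tolist())
    for n in ["pedal_pad","thumbscrew_grip","turntable","dish","vial","bottle","pen"]:
        print(n,[(w(p,d["at"]).round(0).tolist(),round(d["score"],2)) for d in env.place_of(n,p)[:2]])
E
```

```text
{'t': 0.0, 'joints': [-1.36, 0.492, 1.559, 0.0, 1.092, -0.106], 'qvel': [-0.001, -0.0, -0.001, -0.001, -0.001, 0.001], 'tau': [0.002, -61.264, -25.817, 0.069, 0.048, -0.0], 'eef_pos': [194.665, -593.683, 232.859], 'tcp_rot': [-3.14, -0.0, 0.317], 'ft_force': [0.789, -1.057, -0.125], 'moment': [0.023, -0.043, 0.005], 'grip_force': 0.0, 'opening': 0.997}
side [[1.0, 0.04, -0.03, 497.56], [-0.05, 0.51, -0.86, -710.24], [-0.02, 0.86, 0.51, 538.55], [0.0, 0.0, 0.0, 1.0]] [[488.7903068810785, 0.0, 249.88313111433933], [0.0, 488.7903068810785, 192.90973656724722], [0.0, 0.0, 1.0]]
pedal_pad [([491.0, 77.0, 35.0], 0.69)]
thumbscrew_grip [([593.0, -36.0, 74.0], 0.51)]
turntable []
dish [([604.0, 83.0, 39.0], 0.78)]
vial [([595.0, 188.0, -3.0], 0.73)]
bottle [([654.0, 190.0, 2.0], 0.91)]
pen [([482.0, -31.0, -3.0], 0.95)]
top [[-0.02, 0.99, -0.16, 354.35], [-1.0, -0.02, -0.0, 20.14], [-0.01, 0.16, 0.99, 1048.29], [0.0, 0.0, 0.0, 1.0]] [[473.0282349628221, 0.0, 250.83733853444014], [0.0, 473.0282349628221, 199.1232828157087], [0.0, 0.0, 1.0]]
pedal_pad [([494.0, 84.0, 35.0], 0.62)]
thumbscrew_grip [([591.0, -34.0, 73.0], 0.7)]
turntable [([588.0, 33.0, 1.0], 0.62)]
dish [([603.0, 83.0, 41.0], 0.59)]
vial [([494.0, 84.0, 36.0], 0.63), ([591.0, 193.0, -3.0], 0.62)]
bottle [([649.0, 187.0, 4.0], 0.49)]
pen [([480.0, -33.0, 0.0], 0.61), ([592.0, 193.0, -1.0], 0.47)]
```

Run:
```python
import cv2
a=cv2.imread("pics/side0.png")[120:330,150:450]; b=cv2.imread("pics/top0.png")[40:250,120:380]
f=lambda x:cv2.resize(x,(780,int(780*x.shape[0]/x.shape[1])))
import numpy as np
cv2.imwrite("pics/a.png",f(a)); cv2.imwrite("pics/b.png",cv2.resize(b,(728,588)))
```

```text
(no output)
```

View pics/a.png

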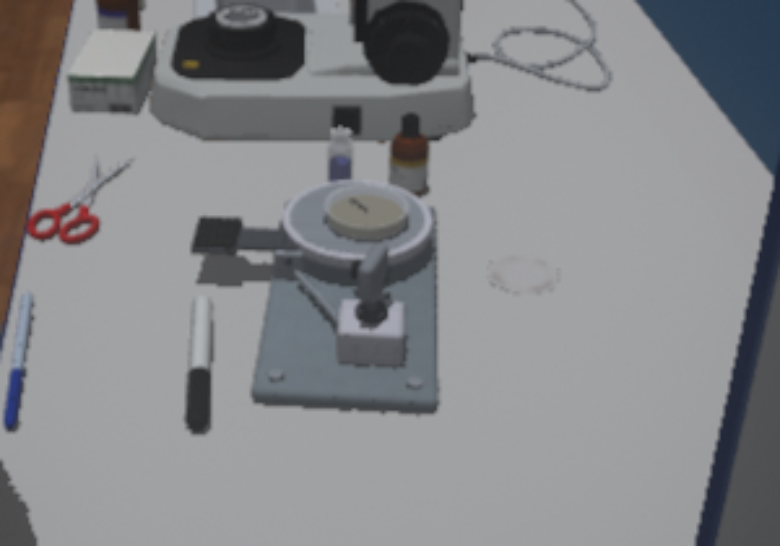

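View pics/b.png

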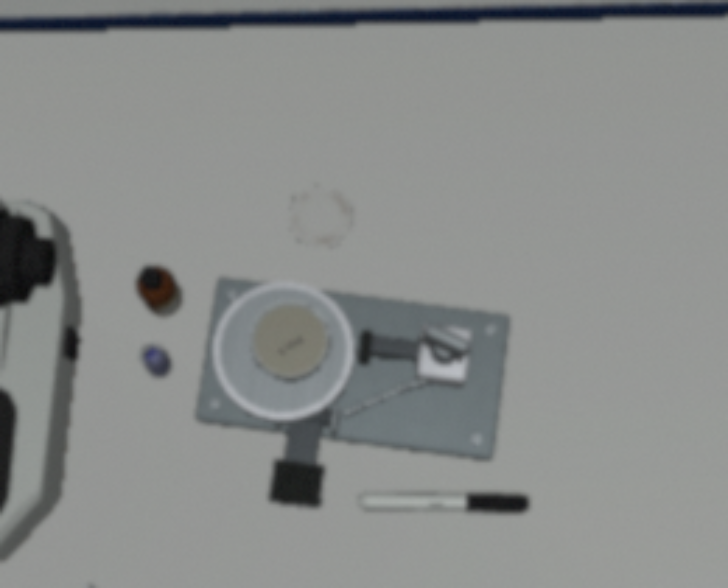

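The side view shows the pad at crop (217,235), the screw head at (373,272) and the pen at (200,360). In the top view the pad is at crop (297,482) and the screw at (447,345). Network positions agree with these to a few mm. The base yaw is about -5.5°. I'll move to a close view.

Request:
drive_tool(
  rows=[
    [[0.133,-0.126,0,0,0,0,0],[0.133,-0.126,0,0,0,0,0],[0.133,-0.126,0,0,0,0,0],[0.133,-0.126,0,0,0,0,0],[0.133,-0.126,0,0,0,0,0]],
  ],
)

```text
t: 1.42
eef_pos: [304.2, -391.2, 233.6]
tcp_rot: [3.141, -0.0, 0.317]
ft_force: [0.6, -0.3, 0.1]
opening: 0.531
grip_force: 0.0
```

Request:
drive_tool(
  rows=[
    [[0.133,-0.126,0,0,0,0,0],[0.133,-0.126,0,0,0,0,0],[0.133,-0.126,0,0,0,0,0],[0.133,-0.126,0,0,0,0,0],[0.133,-0.126,0,0,0,0,0]],
  ],
)

```text
t: 2.05
eef_pos: [413.1, -189.7, 233.7]
tcp_rot: [3.141, -0.0, 0.317]
ft_force: [0.9, 0.3, -0.6]
opening: 0.024
grip_force: 0.0
```

Request:
drive_tool(
  rows=[
    [[0.133,-0.126,0,0,0,0,0],[0.133,-0.126,0,0,0,0,0],[0.133,-0.126,0,0,0,0,0],[0.133,-0.126,0,0,0,0,0],[0,0,0,0,0,0,0]],
  ],
)

```text
t: 2.68
eef_pos: [500.5, -27.7, 233.4]
tcp_rot: [3.142, -0.0, 0.32]
ft_force: [0.3, -1.1, 0.2]
opening: 0.005
grip_force: 0.0
```

```bash
cat > look.py <<'E'
from h import *
import sys
s=env.state(); print({k:np.round(s[k],3).tolist() for k in ["t","joints","eef_pos","tcp_rot","ft_force","opening","grip_force"]})
p=env.read_camera("wrist"); cv2.imwrite(sys.argv[1],p["color"])
np.savez("pics/last.npz",pose=p["pose"],K=p["camera_matrix"])
print(p["pose"].round(2).tolist(),p["camera_matrix"].tolist())
for n in ["pedal_pad","thumbscrew_grip","turntable","dish","pen"]:
    print(n,[(w(p,d["at"]).round(1).tolist(),round(d["score"],2)) for d in env.place_of(n,p)[:2]])
E
python3 look.py pics/w1.png
```

```text
{'t': 2.675, 'joints': [-0.187, 0.316, 1.856, 0.0, 0.969, 1.063], 'eef_pos': [500.52, -27.703, 233.353], 'tcp_rot': [3.142, -0.0, 0.32], 'ft_force': [0.264, -1.097, 0.194], 'opening': 0.005, 'grip_force': 0.0}
[[0.31, 0.91, 0.25, 572.29], [-0.95, 0.3, 0.08, -2.76], [-0.0, -0.27, 0.96, 384.12], [0.0, 0.0, 0.0, 1.0]] [[344.53676053722876, 0.0, 252.6649295114141], [0.0, 344.53676053722876, 186.881019831243], [0.0, 0.0, 1.0]]
pedal_pad [([491.5, 83.1, 36.3], 0.6)]
thumbscrew_grip [([595.4, -35.5, 75.4], 0.67)]
turntable [([587.3, 32.9, 2.0], 0.56)]
dish []
pen [([476.3, -33.5, -1.0], 0.96)]
```

View pics/w1.png

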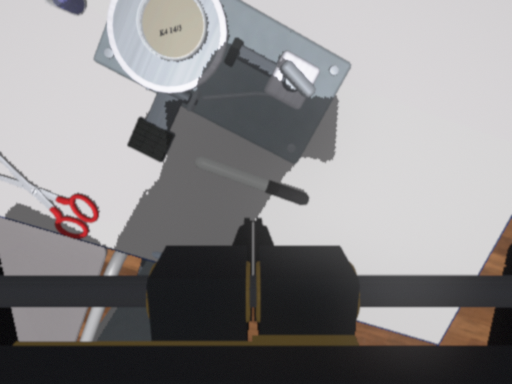

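The wrist view shows the pad at (151,138), the thumb bar running from (285,62) to (311,91), and the pen at (250,180). All three match the networks. Next I'll go over the pad and press.

Request:
drive_tool(
  rows=[
    [[0.052,-0.212,0,0,0,0,0],[0.052,-0.212,0.1,0,0,0,0],[0,0,0.2,0,0,0,0],[0,0,0.2,0,0,0,0],[0,0,0.12,0,0,0,0]],
  ],
)

```text
t: 3.6
eef_pos: [490.7, 78.4, 76.6]
tcp_rot: [-3.141, 0.002, 0.316]
ft_force: [0.4, 0.1, -0.4]
opening: 0.004
grip_force: 0.0
```

```bash
python3 - <<'E'
from h import *
d=np.load("pics/last.npz"); K,T=d["K"],d["pose"]
def bp(u,v,z):
    r=T[:3,:3]@np.array([(u-K[0,2])/K[0,0],-(v-K[1,2])/K[1,1],-1]); return T[:3,3]+r*(z-T[2,3])/r[2]
a,b=bp(285,62,88),bp(311,91,88); print(a,b,np.hypot(*(b-a)[:2]),np.arctan2(*(b-a)[[1,0]]))
print(bp(151,138,36))
E
python3 look.py pics/w2.png
python3 - <<'E'
import cv2
a=cv2.imread("pics/w2.png"); print(a.shape)
E
```

```text
[601.87127648 -20.37283179  88.        ] [587.33538517 -48.46969388  88.        ] 31.634250352858725 -2.0482268298146824
[496.45051733  80.40276689  36.        ]
{'t': 3.6, 'joints': [0.025, 0.547, 2.019, -0.0, 0.578, 1.28], 'eef_pos': [490.702, 78.364, 76.586], 'tcp_rot': [-3.141, 0.002, 0.316], 'ft_force': [0.444, 0.077, -0.398], 'opening': 0.004, 'grip_force': 0.0}
[[0.31, 0.92, 0.26, 562.89], [-0.95, 0.3, 0.08, 103.03], [-0.0, -0.27, 0.96, 227.18], [0.0, 0.0, 0.0, 1.0]] [[344.53676053722876, 0.0, 252.6649295114141], [0.0, 344.53676053722876, 186.881019831243], [0.0, 0.0, 1.0]]
pedal_pad [([495.0, 80.3, 34.8], 0.87)]
thumbscrew_grip []
turntable [([587.4, 36.9, 1.8], 0.59)]
dish [([601.5, 83.8, 35.2], 0.74)]
pen [([477.8, -29.3, -1.3], 0.76)]
(384, 512, 3)
```

View pics/w2.png

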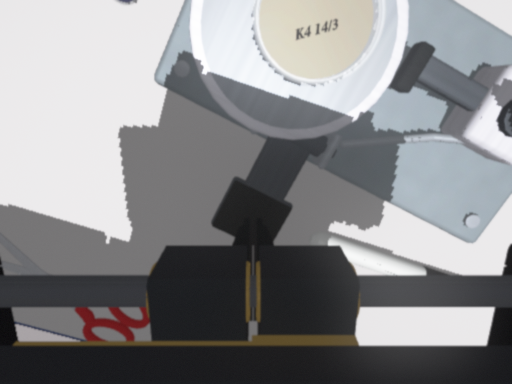

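The fingertips (252,222) are over the pad, whose centre is at about (252,213). I'll press down.

Request:
drive_tool(
  rows=[
    [[0.012,-0.006,0.08,0,0,0,0],[0,0,0.02,0,0,0,0],[0,0,0.02,0,0,0,0],[0,0,0.01,0,0,0,0],[0,0,0,0,0,0,0]],
  ],
)

```text
t: 4.53
eef_pos: [493.8, 81.3, 47.0]
tcp_rot: [3.141, -0.001, 0.317]
ft_force: [-3.2, 1.0, 7.1]
opening: 0.002
grip_force: 3.6
```

Request:
drive_tool(
  rows=[
    [[0,0,0.012,0,0,0,0],[0,0,0.008,0,0,0,0],[0,0,0,0,0,0,0]],
  ],
)

```text
t: 4.9
eef_pos: [494.1, 81.3, 42.2]
tcp_rot: [3.141, -0.001, 0.317]
ft_force: [-2.4, 0.1, 8.0]
opening: 0.007
grip_force: 4.3
```

Request:
drive_tool(
  rows=[
    [[0,0,0.006,0,0,0,0],[0,0,0.004,0,0,0,0],[0,0,0,0,0,0,0]],
  ],
)

```text
t: 5.28
eef_pos: [494.3, 81.3, 40.5]
tcp_rot: [3.141, -0.002, 0.317]
ft_force: [-3.9, -0.8, 20.6]
opening: 0.004
grip_force: 10.4
```

At 20.6 N the force has jumped well above the 8 N spring, so the pedal is at its stop. I'll press slightly further to be sure, then release upward.

Request:
drive_tool(
  rows=[
    [[0,0,0.003,0,0,0,0],[0,0,0,0,0,0,0],[0,0,0,0,0,0,0]],
  ],
)

```text
t: 5.65
eef_pos: [494.4, 81.3, 40.2]
tcp_rot: [3.141, -0.003, 0.317]
ft_force: [-5.8, -0.2, 27.8]
opening: 0.004
grip_force: 14.1
```

Request:
drive_tool(
  rows=[
    [[0,0,-0.03,0,0,0,0],[0,0,-0.04,0,0,0,0],[0,0,-0.1,0,0,0,0],[0,0,-0.2,0,0,0,1],[0,0,-0.1,0,0,0,1]],
  ],
)

```text
t: 6.28
eef_pos: [494.2, 81.3, 158.1]
tcp_rot: [3.141, -0.003, 0.317]
ft_force: [0.2, 0.3, -0.5]
opening: 0.158
grip_force: 0.0
```

```bash
python3 look.py pics/w3.png
```

```text
{'t': 6.275, 'joints': [0.031, 0.416, 1.945, -0.0, 0.777, 1.285], 'eef_pos': [494.232, 81.302, 158.087], 'tcp_rot': [3.141, -0.003, 0.317], 'ft_force': [0.246, 0.272, -0.494], 'opening': 0.158, 'grip_force': 0.0}
[[0.31, 0.92, 0.25, 565.66], [-0.95, 0.3, 0.08, 106.0], [0.0, -0.27, 0.96, 309.05], [0.0, 0.0, 0.0, 1.0]] [[344.53676053722876, 0.0, 252.6649295114141], [0.0, 344.53676053722876, 186.881019831243], [0.0, 0.0, 1.0]]
pedal_pad [([492.1, 79.7, 37.8], 0.81)]
thumbscrew_grip [([593.7, -34.9, 76.1], 0.84)]
turntable [([589.6, 36.5, -0.7], 0.57)]
dish [([603.0, 83.7, 32.1], 0.81)]
pen [([480.6, -32.9, -3.7], 0.8), ([494.4, 80.3, 35.6], 0.53)]
```

The pedal has come back up: the pad is read at z≈37. Now I'll go over the screw, opening and turning to the bar (yaw ≈1.09).

Request:
drive_tool(
  rows=[
    [[0.079,0.189,0,0,0,0,1],[0.079,0.189,0,0,0,0,1],[0.079,0.189,0,0,0,0,1],[0,0,0,0,0,-0.05,1],[0,0,0,0,0,-0.05,1]],
  ],
)

```text
t: 7.2
eef_pos: [593.9, -35.5, 153.3]
tcp_rot: [-3.14, 0.002, 0.635]
ft_force: [-0.5, 0.5, 0.3]
opening: 0.936
grip_force: 0.0
```

Request:
drive_tool(
  rows=[
    [[0,0,0,0,0,-0.05,1],[0,0,0,0,0,-0.05,1],[0,0,0,0,0,-0.046,1],[0,0,0,0,0,0,1]],
  ],
)

```text
t: 7.7
eef_pos: [593.9, -34.9, 153.9]
tcp_rot: [-3.14, 0.001, 1.089]
ft_force: [0.2, -0.8, -0.1]
opening: 0.996
grip_force: 0.0
```

```bash
python3 look.py pics/w4.png; python3 -c "
import cv2
a=cv2.imread('pics/w4.png')[100:300,100:400]; cv2.imwrite('pics/w4c.png',cv2.resize(a,(780,520),interpolation=2))"
```

```text
{'t': 7.7, 'joints': [-0.17, 0.538, 1.718, -0.0, 0.887, 0.313], 'eef_pos': [593.85, -34.883, 153.907], 'tcp_rot': [-3.14, 0.001, 1.089], 'ft_force': [0.246, -0.794, -0.101], 'opening': 0.996, 'grip_force': 0.0}
[[0.89, 0.45, 0.13, 629.03], [-0.46, 0.85, 0.24, 33.52], [-0.0, -0.27, 0.96, 304.59], [0.0, 0.0, 0.0, 1.0]] [[344.53676053722876, 0.0, 252.6649295114141], [0.0, 344.53676053722876, 186.881019831243], [0.0, 0.0, 1.0]]
pedal_pad [([493.1, 77.0, 37.0], 0.81)]
thumbscrew_grip [([594.3, -34.8, 77.5], 0.74), ([479.4, -34.1, -1.8], 0.45)]
turntable [([586.0, 33.9, 1.3], 0.89)]
dish [([604.6, 85.0, 33.4], 0.83)]
pen [([477.6, -31.4, -5.4], 0.94)]
```

View pics/w4c.png

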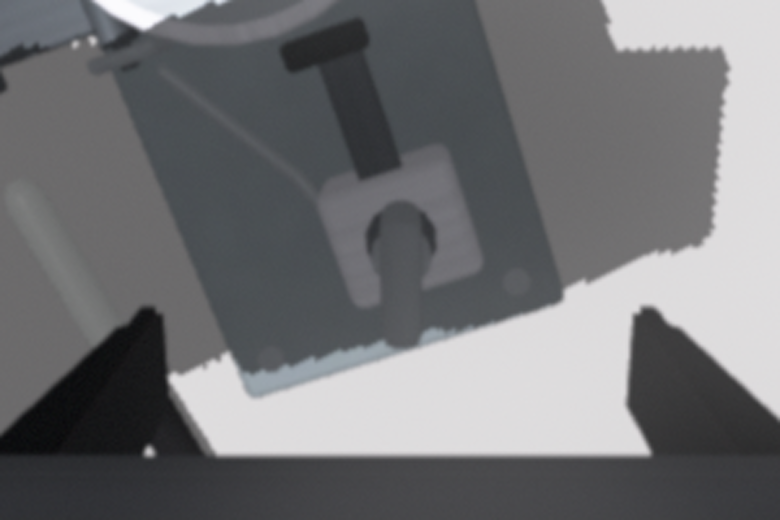

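The bar is vertical in the image, from crop (400,205) to (403,345). So it's aligned with the tool x axis and nearly centred between the fingertips (163 and 628). The collar (18 mm) is wider than the bar, so I'll grip with the TCP at z≈82 to keep the tips above it.

Request:
drive_tool(
  rows=[
    [[0,0.005,0.12,0,0,0,1],[0,0,0.12,0,0,0,1],[0,0,0.047,0,0,0,0.3],[0,0,0,0,0,0,0],[0,0,0,0,0,0,0]],
  ],
)

```text
t: 8.62
eef_pos: [595.8, -35.5, 84.4]
tcp_rot: [3.14, -0.0, 1.089]
ft_force: [-0.6, 0.1, -0.4]
opening: 0.744
grip_force: 0.0
```

Request:
drive_tool(
  rows=[
    [[0,0,0,0,0,0,0],[0,0,0,0,0,0,0],[0,0,0,0,0,0,0],[0,0,0,0,0,0,0],[0,0,0,0,0,0,0]],
  ],
)

```text
t: 9.25
eef_pos: [595.3, -35.5, 83.4]
tcp_rot: [-3.142, 0.0, 1.09]
ft_force: [-0.0, 0.1, -0.1]
opening: 0.218
grip_force: 0.0
```

```bash
cat > st.py <<'E'
from h import *
s=env.state(); print({k:np.round(s[k],3).tolist() for k in ["t","joints","eef_pos","tcp_rot","ft_force","moment","opening","grip_force"]})
E
python3 st.py
```

```text
{'t': 9.25, 'joints': [-0.17, 0.634, 1.768, -0.0, 0.739, 0.311], 'eef_pos': [595.293, -35.488, 83.395], 'tcp_rot': [-3.142, 0.0, 1.09], 'ft_force': [-0.016, 0.138, -0.104], 'moment': [-0.064, -0.038, 0.006], 'opening': 0.218, 'grip_force': 0.0}
```

Request:
drive_tool(
  rows=[
    [[0,0,0,0,0,0,0],[0,0,0,0,0,0,0],[0,0,0,0,0,0,0],[0,0,0,0,0,0,0]],
  ],
)

```text
t: 9.75
eef_pos: [594.7, -35.2, 83.4]
tcp_rot: [-3.14, 0.0, 1.09]
ft_force: [-4.3, 2.7, 3.1]
opening: 0.117
grip_force: 30.0
```

```bash
python3 st.py
```

```text
{'t': 9.75, 'joints': [-0.17, 0.634, 1.769, 0.0, 0.74, 0.311], 'eef_pos': [594.683, -35.151, 83.382], 'tcp_rot': [-3.14, 0.0, 1.09], 'ft_force': [-4.291, 2.748, 3.058], 'moment': [0.54, 0.756, 0.112], 'opening': 0.117, 'grip_force': 29.993}
```

Gripped (opening ≈11 mm). Now I'll turn clockwise.

Request:
drive_tool(
  rows=[
    [[0,0,0,0,0,0.05,0],[0,0,0,0,0,0.05,0],[0,0,0,0,0,0.05,0],[0,0,0,0,0,0.05,0],[0,0,0,0,0,0.05,0]],
  ],
)

```text
t: 10.38
eef_pos: [595.5, -36.1, 83.4]
tcp_rot: [3.14, -0.0, 0.299]
ft_force: [-0.5, -3.8, -0.6]
opening: 0.113
grip_force: 30.0
```

```bash
python3 st.py
```

```text
{'t': 10.375, 'joints': [-0.171, 0.634, 1.768, -0.001, 0.738, 1.101], 'eef_pos': [595.492, -36.108, 83.409], 'tcp_rot': [3.14, -0.0, 0.299], 'ft_force': [-0.463, -3.785, -0.576], 'moment': [-0.872, 0.191, 0.109], 'opening': 0.113, 'grip_force': 29.989}
```

Request:
drive_tool(
  rows=[
    [[0,0,0,0,0,0.05,0],[0,0,0,0,0,0.05,0],[0,0,0,0,0,0,0]],
  ],
)

```text
t: 10.75
eef_pos: [595.6, -36.6, 83.4]
tcp_rot: [3.14, -0.001, -0.012]
ft_force: [-0.8, -7.5, 0.1]
opening: 0.112
grip_force: 30.0
```

```bash
python3 st.py
```

```text
{'t': 10.75, 'joints': [-0.172, 0.635, 1.768, -0.002, 0.738, 1.413], 'eef_pos': [595.561, -36.621, 83.416], 'tcp_rot': [3.14, -0.001, -0.012], 'ft_force': [-0.829, -7.54, 0.095], 'moment': [-1.342, 0.271, -0.107], 'opening': 0.112, 'grip_force': 30.004}
```

Request:
drive_tool(
  rows=[
    [[0,0,0,0,0,0.02,0],[0,0,0,0,0,0.02,0],[0,0,0,0,0,0,0]],
  ],
)

```text
t: 11.12
eef_pos: [595.6, -36.8, 83.4]
tcp_rot: [3.14, -0.001, -0.136]
ft_force: [-1.9, -9.4, -0.7]
opening: 0.114
grip_force: 30.0
```

```bash
python3 st.py
```

```text
{'t': 11.125, 'joints': [-0.172, 0.635, 1.768, -0.002, 0.738, 1.537], 'eef_pos': [595.559, -36.828, 83.408], 'tcp_rot': [3.14, -0.001, -0.136], 'ft_force': [-1.875, -9.429, -0.701], 'moment': [-1.592, 0.305, -0.08], 'opening': 0.114, 'grip_force': 30.004}
```

Request:
drive_tool(
  rows=[
    [[0,0,0,0,0,0.02,0],[0,0,0,0,0,0.02,0],[0,0,0,0,0,0,0]],
  ],
)

```text
t: 11.5
eef_pos: [595.5, -37.0, 83.4]
tcp_rot: [3.14, -0.001, -0.262]
ft_force: [-1.7, -9.9, -0.7]
opening: 0.114
grip_force: 30.0
```

```bash
python3 st.py
```

```text
{'t': 11.5, 'joints': [-0.172, 0.635, 1.768, -0.003, 0.738, 1.663], 'eef_pos': [595.502, -36.99, 83.383], 'tcp_rot': [3.14, -0.001, -0.262], 'ft_force': [-1.728, -9.905, -0.662], 'moment': [-1.881, 0.419, -0.077], 'opening': 0.114, 'grip_force': 30.004}
```

Request:
drive_tool(
  rows=[
    [[0,0.006,0,0,0,0.02,0],[0,0,0,0,0,0.02,0],[0,0,0,0,0,0,0]],
  ],
)

```text
t: 11.88
eef_pos: [595.4, -37.4, 83.4]
tcp_rot: [3.141, -0.001, -0.387]
ft_force: [1.2, -3.2, -1.8]
opening: 0.116
grip_force: 30.0
```

```bash
python3 st.py
```

```text
{'t': 11.875, 'joints': [-0.173, 0.634, 1.769, -0.001, 0.738, 1.785], 'eef_pos': [595.357, -37.36, 83.397], 'tcp_rot': [3.141, -0.001, -0.387], 'ft_force': [1.244, -3.177, -1.766], 'moment': [-0.551, -0.183, -0.118], 'opening': 0.116, 'grip_force': 30.004}
```

Request:
drive_tool(
  rows=[
    [[0,0,0,0,0,0.02,0],[0,0,0,0,0,0.02,0],[0,0,0,0,0,0,0]],
  ],
)

```text
t: 12.25
eef_pos: [595.3, -37.5, 83.4]
tcp_rot: [3.141, -0.001, -0.511]
ft_force: [1.2, -5.5, -2.4]
opening: 0.117
grip_force: 30.0
```

```bash
python3 st.py
```

```text
{'t': 12.25, 'joints': [-0.173, 0.634, 1.769, -0.001, 0.738, 1.91], 'eef_pos': [595.275, -37.545, 83.398], 'tcp_rot': [3.141, -0.001, -0.511], 'ft_force': [1.232, -5.46, -2.425], 'moment': [-0.971, -0.108, -0.093], 'opening': 0.117, 'grip_force': 30.004}
```

Request:
drive_tool(
  rows=[
    [[0,0,0,0,0,0.02,0],[0,0,0,0,0,0.02,0],[0,0,0,0,0,0,0]],
  ],
)

```text
t: 12.62
eef_pos: [595.2, -37.7, 83.4]
tcp_rot: [3.141, -0.001, -0.637]
ft_force: [0.6, -7.0, -1.6]
opening: 0.116
grip_force: 30.0
```

```bash
python3 st.py
```

```text
{'t': 12.625, 'joints': [-0.174, 0.634, 1.769, -0.001, 0.738, 2.035], 'eef_pos': [595.167, -37.707, 83.421], 'tcp_rot': [3.141, -0.001, -0.637], 'ft_force': [0.638, -6.988, -1.644], 'moment': [-1.159, 0.022, -0.09], 'opening': 0.116, 'grip_force': 30.004}
```

Request:
drive_tool(
  rows=[
    [[0,0.004,0,0,0,0.02,0],[0,0,0,0,0,0.015,0],[0,0,0,0,0,0,0]],
  ],
)

```text
t: 13.0
eef_pos: [595.0, -37.9, 83.4]
tcp_rot: [-3.141, -0.001, -0.747]
ft_force: [4.6, -1.7, -3.1]
opening: 0.112
grip_force: 30.0
```

```bash
python3 st.py
```

```text
{'t': 13.0, 'joints': [-0.174, 0.634, 1.77, -0.0, 0.737, 2.143], 'eef_pos': [594.971, -37.946, 83.437], 'tcp_rot': [-3.141, -0.001, -0.747], 'ft_force': [4.634, -1.744, -3.144], 'moment': [-0.385, -0.692, -0.103], 'opening': 0.112, 'grip_force': 30.004}
```

Request:
drive_tool(
  rows=[
    [[0,0,0,0,0,0.02,0],[0,0,0,0,0,0.015,0],[0,0,0,0,0,0,0]],
  ],
)

```text
t: 13.38
eef_pos: [594.8, -38.0, 83.4]
tcp_rot: [-3.141, -0.001, -0.856]
ft_force: [3.5, -3.9, -2.5]
opening: 0.114
grip_force: 30.0
```

```bash
python3 st.py
```

```text
{'t': 13.375, 'joints': [-0.175, 0.634, 1.77, -0.0, 0.737, 2.253], 'eef_pos': [594.816, -38.042, 83.411], 'tcp_rot': [-3.141, -0.001, -0.856], 'ft_force': [3.53, -3.9, -2.532], 'moment': [-0.619, -0.651, -0.108], 'opening': 0.114, 'grip_force': 30.004}
```

Request:
drive_tool(
  rows=[
    [[0,0,0,0,0,0.018,0],[0,0,0,0,0,0.01,0],[0,0,0,0,0,0,0]],
  ],
)

```text
t: 13.75
eef_pos: [594.7, -38.1, 83.4]
tcp_rot: [-3.141, -0.001, -0.944]
ft_force: [2.6, -5.2, -3.1]
opening: 0.113
grip_force: 30.0
```

```bash
python3 st.py
```

```text
{'t': 13.75, 'joints': [-0.175, 0.634, 1.77, -0.001, 0.737, 2.341], 'eef_pos': [594.7, -38.147, 83.437], 'tcp_rot': [-3.141, -0.001, -0.944], 'ft_force': [2.579, -5.24, -3.124], 'moment': [-0.701, -0.615, -0.055], 'opening': 0.113, 'grip_force': 30.001}
```

Request:
drive_tool(
  rows=[
    [[0,0,0,0,0,0.016,0],[0,0,0,0,0,0.01,0],[0,0,0,0,0,0,0]],
  ],
)

```text
t: 14.12
eef_pos: [594.6, -38.2, 83.4]
tcp_rot: [-3.141, -0.001, -1.025]
ft_force: [3.1, -5.1, -1.9]
opening: 0.115
grip_force: 30.0
```

```bash
python3 st.py
```

```text
{'t': 14.125, 'joints': [-0.175, 0.634, 1.77, -0.001, 0.737, 2.422], 'eef_pos': [594.606, -38.188, 83.426], 'tcp_rot': [-3.141, -0.001, -1.025], 'ft_force': [3.072, -5.106, -1.947], 'moment': [-0.761, -0.44, 0.234], 'opening': 0.115, 'grip_force': 29.998}
```

The moment about z just jumped by 0.29, so the screw may be seating. I'll confirm with a small step.

Request:
drive_tool(
  rows=[
    [[0,0,0,0,0,0.008,0],[0,0,0,0,0,0,0]],
  ],
)

```text
t: 14.38
eef_pos: [594.6, -38.2, 83.5]
tcp_rot: [-3.142, -0.001, -1.049]
ft_force: [2.5, -5.2, -2.1]
opening: 0.117
grip_force: 30.3
```

```bash
python3 st.py; python3 look.py pics/w5.png | tail -5;  python3 -c "
import cv2
a=cv2.imread('pics/w5.png')[100:300,100:400]; cv2.imwrite('pics/w5c.png',cv2.resize(a,(780,520),interpolation=2))"
```

```text
{'t': 14.375, 'joints': [-0.175, 0.634, 1.77, -0.001, 0.737, 2.447], 'eef_pos': [594.624, -38.189, 83.456], 'tcp_rot': [-3.142, -0.001, -1.049], 'ft_force': [2.492, -5.205, -2.107], 'moment': [-0.723, -0.429, 0.58], 'opening': 0.117, 'grip_force': 30.308}
pedal_pad []
thumbscrew_grip [([595.0, -34.7, 77.3], 0.86)]
turntable []
dish []
pen [([480.7, -34.8, -1.9], 0.88)]
```

View pics/w5c.png

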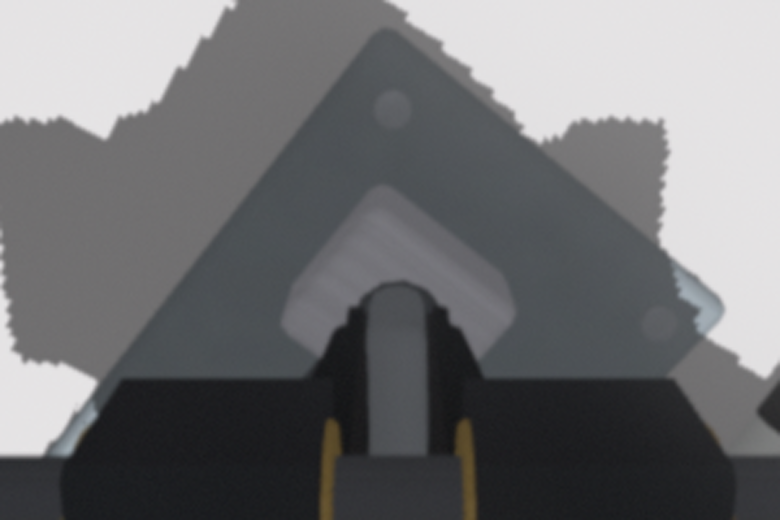

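The picture shows the bar held flush between the pads (crop 370–428). The moment rose from −0.06 to 0.58 N·m over about 0.1 rad, so the screw is seated, at tool yaw ≈ −1.00. I'll back off counter-clockwise to yaw ≈ 0.58.

Request:
drive_tool(
  rows=[
    [[0,0,0,0,0,-0.05,0],[0,0,0,0,0,-0.05,0],[0,0,0,0,0,-0.05,0],[0,0,0,0,0,-0.05,0],[0,0,0,0,0,-0.05,0]],
  ],
)

```text
t: 15.3
eef_pos: [595.3, -37.3, 83.4]
tcp_rot: [-3.141, -0.002, -0.26]
ft_force: [7.7, 4.3, -4.9]
opening: 0.118
grip_force: 30.0
```

Request:
drive_tool(
  rows=[
    [[0,0,0,0,0,-0.05,0],[0,0,0,0,0,-0.05,0],[0,0,0,0,0,-0.05,0],[0,0,0,0,0,-0.05,0],[0,0,0,0,0,-0.03,0]],
  ],
)

```text
t: 15.92
eef_pos: [595.2, -36.2, 83.4]
tcp_rot: [-3.141, -0.003, 0.461]
ft_force: [6.4, 11.9, -3.5]
opening: 0.11
grip_force: 30.0
```

Request:
drive_tool(
  rows=[
    [[0,0,0,0,0,-0.015,0],[0,0,0,0,0,0,0]],
  ],
)

```text
t: 16.18
eef_pos: [595.1, -36.1, 83.4]
tcp_rot: [-3.141, -0.003, 0.505]
ft_force: [6.7, 11.9, -4.2]
opening: 0.114
grip_force: 30.0
```

```bash
python3 st.py
```

```text
{'t': 16.175, 'joints': [-0.172, 0.634, 1.77, 0.003, 0.736, 0.891], 'eef_pos': [595.14, -36.073, 83.423], 'tcp_rot': [-3.141, -0.003, 0.505], 'ft_force': [6.683, 11.911, -4.232], 'moment': [2.092, -1.262, 0.108], 'opening': 0.114, 'grip_force': 29.991}
```

Request:
drive_tool(
  rows=[
    [[0.006,-0.005,0,0,0,-0.024,0],[0,0,0,0,0,0,0],[0,0,0,0,0,0,0]],
  ],
)

```text
t: 16.55
eef_pos: [595.2, -35.8, 83.4]
tcp_rot: [3.141, -0.0, 0.577]
ft_force: [2.9, 0.4, -2.4]
opening: 0.114
grip_force: 30.0
```

```bash
python3 look.py pics/w6.png;  python3 -c "
import cv2
a=cv2.imread('pics/w6.png'); cv2.imwrite('pics/w6c.png',cv2.resize(a,(768,576),interpolation=2))"
```

```text
{'t': 16.55, 'joints': [-0.171, 0.634, 1.769, 0.0, 0.738, 0.823], 'eef_pos': [595.22, -35.758, 83.421], 'tcp_rot': [3.141, -0.0, 0.577], 'ft_force': [2.881, 0.398, -2.376], 'opening': 0.114, 'grip_force': 29.991}
[[0.55, 0.81, 0.22, 658.51], [-0.84, 0.53, 0.15, 6.75], [-0.0, -0.27, 0.96, 234.18], [0.0, 0.0, 0.0, 1.0]] [[344.53676053722876, 0.0, 252.6649295114141], [0.0, 344.53676053722876, 186.881019831243], [0.0, 0.0, 1.0]]
pedal_pad [([491.6, 80.1, 36.2], 0.96)]
thumbscrew_grip [([595.6, -33.1, 76.3], 0.76)]
turntable []
dish [([605.4, 85.0, 34.7], 0.67)]
pen [([492.6, 77.3, 38.4], 0.22)]
```

View pics/w6c.png

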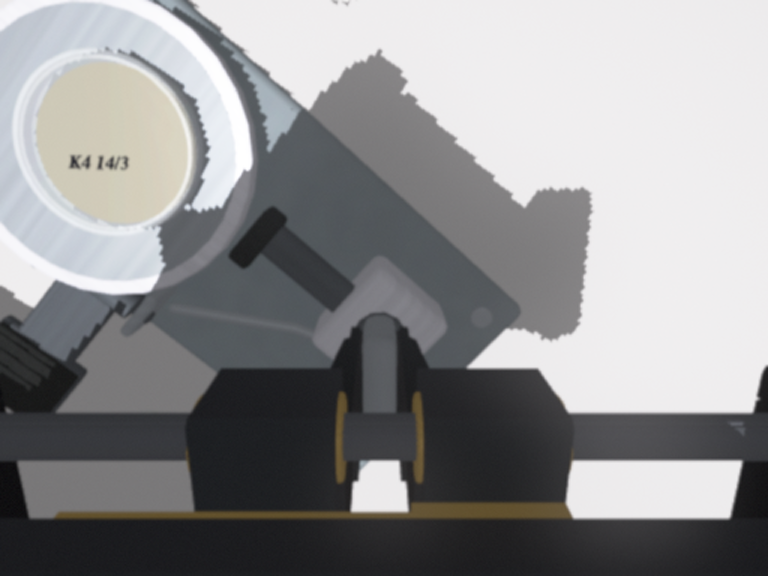

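The bar is held flush between the pads at (378,365), the dish sits on the platter at (115,140), and the pedal is up (pad at z≈36). The screw is backed off about 1.57 rad from its seat, so I'm handing the job in.

```bash
python3 -c "
from cell import env
print(env.job_done())"
```

```text
the job is handed in; nothing more can be done
None
```

The brake is readjusted and the job is handed in: the pedal was pressed to its stop and came back up, and the thumbscrew was seated, backed off about a quarter turn (≈1.57 rad) and is still gripped; I steered clear of the dish and loose items, though the vial and bottle were not re-checked.

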